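# Clamp a bushing under the swing strap

## Robot

A 7-joint arm with a two-finger parallel gripper is mounted at the origin on the work surface; the furniture and walls round the work are solid. World frame = base frame: x ahead of the robot, y to its left, z up, the work surface at z = 0. Lengths are in m, angles in rad, forces in N, time in s.
With the tool pointing down it reaches from about 0.4 to 0.925 m from the base axis. Payload 4.1 kg.
Tool frame: the origin (TCP) lies on the centre line of the jaws, within the pads' length; the fingertips stand 22 mm ahead of it and the grasp point (between the pads) lies 3 mm ahead of it (bot.tips_ahead is the distance from the TCP to the fingertips, in m); z points along the fingers, y is the direction in which the jaws open and shut (so a half turn about z gives the same grasp; the last joint's range is limited). The gripper opens to 85 mm and grips with 20 to 120 N. Pads are 22 mm wide; open, the fingers measure 114 mm over their backs; the gripper's body (76 mm by 85 mm) begins 54 mm behind the grasp point. The pads swing forward as they close: fully open they stand 13 mm farther back than shut.
Start: joints at [-1.251, 0.398, 0.045, 1.537, -0.019, 1.207, -0.051], TCP at [0.264, 0.594, 0.253] pointing down, gripper open.
Joint ranges: [-2.82, 2.82], [-0.49, 2.23], [-1.37, 1.46], [0, 2.46], [-1.36, 4.5], [0.23, 2], [-2.94, 2.94]. Speed limits (rad/s): [2.57, 2.57, 3.14, 3.14, 3.14, 3.14, 3.14].

## Interface

Orientations are given as a unit quaternion [w, x, y, z].
In Python, from bench import bot gives the robot as it stands.
- The arm moves only by the tool arm_command, never from a script. Its arguments are lists of equal length, an entry for each row: "slide": the shift along the tool's x, y, z in m, a list of three; "turn": the turn, a rotation vector about the tool's x, y, z in degrees, a list of three. A call has 1 to 20 rows; each row shifts and turns the commanded pose from where the row before left it, along the tool's axes as they then stand; what a row does not reach is not made up. A row lasts 1/8 s, in which the tool goes at most 62.5 mm and 10.7 degrees, less where a joint would pass 70% of its speed; a pose out of reach is approached as far as the arm can. A call is refused whole if a number of a shift passes 0.0625 or a number of a turn 10.7, either way. A call with a gripper value outside its range is refused whole. "gripper" is the opening, from 0 (shut) to 1 (fully open), set as the call begins (left out, the last holds). The fingers move at their own pace and stop on an object; the grip force is fixed at half the most. Time passes only in rows, so rows that do not move let the fingers close. It gives the time, the measured TCP pose, the force and the opening at its end, in the units of the state.
- bot.sense(): the state, without advancing time (a new reading comes with each control period).
- bot.camera(name): name is "side" or "top" or "wrist"; returns a dict with "color" (384x512x3 uint8, red, green, blue), "fovy" (degrees; the focal length in pixels is half the picture's height over the tangent of half this angle, whatever the lens; pixels are square), "cx", "cy" (the principal point, pixels), "k1" (the pictures are not rectified: a ray, as slopes to the right and down, at radius r is drawn at 1 + k1 r^2 times it, then the intrinsics apply), "cam_to_world" (4x4, takes a point from camera to world coordinates); the wrist camera has in their place "tool_from_camera" (4x4, takes a point from camera to tool coordinates, whose origin is the TCP and whose axes are the flange's). Camera axes: x right, y down, z forward; pixel columns grow to the right and rows downward; lengths in m; the calibration is good to about 2 mm. A picture is of the moment at which its call begins: read the wrist's pose just before it. There is no depth.
- bot.close_job(): hands the job in, once; it reports no verdict.
The state is a dict: "t": time; "joints": joint angles; "qd": joint speeds; "tau": joint torques, N m; "ee_pos": TCP position; "orientation": TCP orientation; "ft_force": force on the tool from outside, world axes, zero at the start; "ft_torque": the same for the moment, N m; "gripper_width": finger opening in m.
Only numpy, scipy, OpenCV 4.12 (cv2) and the standard library are available. Lean on these libraries where they do the work, as an engineer would, in place of code of your own. Each camera call takes 0.05 s, during which the arm holds its last target. There are 200 camera calls.

## Task

Clamp the bronze bushing in the swing-strap clamp: first, with the nut still loose, push the steel strap round with a fingertip until it lies over the bushing against the stop post, then give the wings of the brass wing nut fingertip strokes, clockwise seen from above, until the nut is fully tight and will turn no further. Only push: never pinch a wing between the fingers, and leave the bushing standing in its place and the other loose things where they are.

Things in the scene. Friction and masses are not known exactly. Their poses are not given: they have to be found in the camera images.
- clamp_base: Blue base plate of a swing-strap clamp, fixed to the bench, 135 x 180 x 12 thick. Origin at bench level on the axis of the vertical stud; its z is up. The plate runs from x -72 to +63 and y -65 to +115 in its own frame. A dark round stop post, 14 dia, stands at x +21, y +42 of this frame with its top 114 above the bench; it also blocks a finger from going right round the wing nut there.
- bush_seat (a point): Place of the bushing: the plate's top (z 12), 66 along the base's +y from the stud. Fixed to the base.
- strap (a joint): Angle (rad) of the steel strap about the stud, growing clockwise seen from above. At 0 the strap points 195 deg counter-clockwise from the base's +x; at 1.833 it points along the base's +y over the bushing and is stopped by the post. Turns stiffly with friction (0.12 N m) and stays where left.
- strap_end (a point): Point at mid-thickness of the strap, 88 from the stud axis near its free end. The strap is a 28 wide, 14 thick steel bar with round ends, reaching 100 from the axis (and 36 the other way); point x points outward along the strap, z up. Its underside is 3.5 to 5 above the bushing's top while the nut is loose, and a spring makes it follow the nut down as the nut is turned.
- wing_nut (a joint): Angle (rad) of the wing nut, growing clockwise seen from above, which lowers nut and strap 4 mm a turn. 0 is loosest; 8.0 is its stop, fully tight on the strap with the strap on the bushing. Friction 0.06 N m: it stays where it is left, at any angle.
- nut_centre (a point): On the wing nut's axis at the height of the middle of its wings; turns with the nut, z up, x along wing a. Hub and stud end 8 below this point or lower; the wings reach 15 above it and 14 below.
- wing_a (a point): Middle of wing a of the brass wing nut, 25 from the axis. The two wings are opposite each other, round flat ears standing upright and radially, 8 thick, from 6 to 36 out from the axis. The other parts of the clamp under the wings lie 18 or more below this point, except hub (14.5 radius).
- wing_b (a point): The same on the opposite wing b.
- wing_a_front: Face layer of wing a on its clockwise (leading) side. Origin on the nut's axis at the underside of the nut.
- wing_a_back: Face layer of wing a on its counter-clockwise (trailing) side: push here to tighten. Same origin.
- wing_b_front: As wing_a_front, on wing b.
- wing_b_back: As wing_a_back, on wing b.
- bush_centre (a point): Centre of the loose pale bronze bushing to be clamped, 40 outside dia, about 29 bore, 35 high, standing upright on the base plate under the strap's working place; half-way up. z is its axis.
- lying_pin: Bystander: steel pin 20 dia x 110, lying on the right edge of the base plate along the base's x; origin at the centre of its underside.
- carton: Bystander: small brown carton 43x65x37, on the bench right of the press; origin at the centre of its underside.
- long_pin: Bystander: steel pin 25 dia x 90, standing on the bench right of the press; origin at the centre of its underside.
- short_pin: Bystander: steel pin 30 dia x 75, standing there too; origin at the centre of its underside.
- bolt: Bystander: dark M12 bolt 22 x 67, standing on its head there too; origin at the centre of its underside.
There are look-alikes about, which are no part of the job. What is shaped like the part that bears bush_centre but orange or pink is not meant.

How it is judged:
On the way, in this order (a step that is already met when the one before it is completed fails the run):
1. the strap lies over the bushing, against the stop post (within 0.12 rad), while the nut is still loose (at least 1 rad short of tight) (value of joint strap above 1.713 rad and value of joint wing_nut below 7 rad), for 0.2 s.
2. the wing nut has been turned fully tight (within 0.4 rad of its stop) (value of joint wing_nut above 7.6 rad), for 0.2 s.
At the end, for the whole second after the job is handed in: The strap lies within 0.12 rad of the stop post over the bushing; the wing nut is within 0.4 rad of its stop and still; the bushing stands upright (0.2 rad) within 12 mm of its seat on the plate (value of joint strap above 1.713 rad and value of joint wing_nut above 7.6 rad and velocity of joint wing_nut below 0.1 rad/s and not (horizontal distance between bush_centre and bush_seat above 0.012 m or z of bush_centre in the frame of bush_seat above 0.0255 m or angle between bush_centre's own z axis and vertical above 0.2 rad)); the robot touches nothing.
It fails at once if a wing is pinched (more than 2 N on both its faces at once) ((contact force between the fingers and wing_a_front above 2 N and contact force between the fingers and wing_a_back above 2 N) or (contact force between the fingers and wing_b_front above 2 N and contact force between the fingers and wing_b_back above 2 N)).
It fails at once if the bushing is lifted 8 mm, tipped by 0.2 rad or pushed more than 12 mm from its seat (horizontal distance between bush_centre and bush_seat above 0.012 m or z of bush_centre in the frame of bush_seat above 0.0255 m or angle between bush_centre's own z axis and vertical above 0.2 rad).
It fails at once if a bystander is moved by more than 25 mm (distance of any of lying_pin, carton, long_pin, short_pin, bolt from where it was at the start of the episode above 0.025 m).
It also fails if it takes over 72 s, if anything falls off the work surface, if the arm or the gripper's body presses on something with over 40 N, if the wrist force passes 120 N, or if a joint passes its speed limit or range.

## Working session

There is one attempt and no reset: what is moved stays moved. The work goes in short steps, Python scripts to look and compute and a tool call to move; the robot and the scene stay as the last step left them, time stands still between calls to the robot, and variables do not carry over. Pictures are saved under pics/ and viewed, about 8 in all and at most 12, crops included, and the job is handed in when it is done.

Besides the shell and the picture viewer there is one more tool, called as name(argument=value, ...) on one line, values as JSON. arm_command: Moves the arm, as the interface text tells. Its arguments: {"type":"object","properties":{"slide":{"type":"array"},"turn":{"type":"array"},"gripper":{"type":"number"}},"required":["slide","turn"]}

```bash
mkdir -p pics
cat > h.py <<'E'
import numpy as np, cv2
from bench import bot
def pt_ray(c,u,v,T=None):
    h=c["color"].shape[0]; f=h/2/np.tan(np.radians(c["fovy"])/2)
    d=np.array([(u-c["cx"])/f,(v-c["cy"])/f]); s=d.copy()
    for _ in range(20): s=d/(1+c["k1"]*(s@s))
    T=c["cam_to_world"] if T is None else T
    T=np.array(T); r=T[:3,:3]@np.array([s[0],s[1],1]); return T[:3,3],r
def on_plane(c,u,v,z,T=None):
    o,r=pt_ray(c,u,v,T); return o+r*(z-o[2])/r[2]
def proj(c,p):
    h=c["color"].shape[0]; f=h/2/np.tan(np.radians(c["fovy"])/2)
    T=np.array(c["cam_to_world"]); q=T[:3,:3].T@(np.array(p)-T[:3,3]); s=q[:2]/q[2]
    s=s*(1+c["k1"]*(s@s)); return s*f+[c["cx"],c["cy"]]
E
python3 - <<'E'
from h import *
for n in("top","side"):
    c=bot.camera(n); cv2.imwrite(f"pics/{n}0.png",cv2.cvtColor(c["color"],cv2.COLOR_RGB2BGR))
    print(n,c["fovy"],c["cx"],c["cy"],c["k1"],np.round(c["cam_to_world"],3).tolist())
s=bot.sense();print(s)
E
```

```text
top 50.55735759264436 257.57092285438864 189.37640528229036 -0.007612680280511561 [[0.013, -0.99, 0.138, 0.273], [-1.0, -0.012, 0.008, 0.052], [-0.006, -0.138, -0.99, 1.234], [0.0, 0.0, 0.0, 1.0]]
side 54.75354629234538 253.45039655137464 189.23181589157224 0.0009765882367006996 [[-0.921, -0.182, 0.344, 0.051], [-0.389, 0.408, -0.826, 0.957], [0.01, -0.895, -0.447, 0.567], [0.0, 0.0, 0.0, 1.0]]
{'t': 0.1, 'joints': array([-1.25100575,  0.39910592,  0.04506004,  1.53772792, -0.01866929,
        1.2069411 , -0.05068056]), 'qd': array([-1.98154117e-03, -1.38913267e-03, -1.26571528e-04, -3.03333882e-03,
        7.09474399e-04, -1.35655082e-03,  5.94249319e-05]), 'tau': array([ 2.99829386e-03, -4.76260436e+01,  1.37000810e+00, -2.54948169e+01,
        1.20592091e-02,  5.05671924e-03,  1.45965510e-05]), 'ee_pos': array([0.26410648, 0.59334528, 0.25238726]), 'orientation': array([-1.04545986e-04,  2.07809169e-01,  9.78168990e-01, -8.74532586e-04]), 'ft_force': array([-0.62647276, -1.90010753, -0.30012587]), 'ft_torque': array([-0.01504164,  0.02174341,  0.031714  ]), 'gripper_width': 0.08546932623628636}
```

View pics/top0.png

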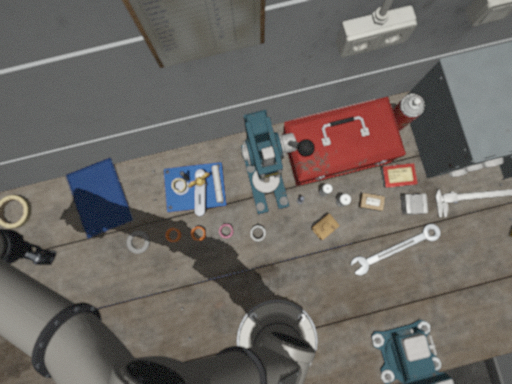

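View pics/side0.png

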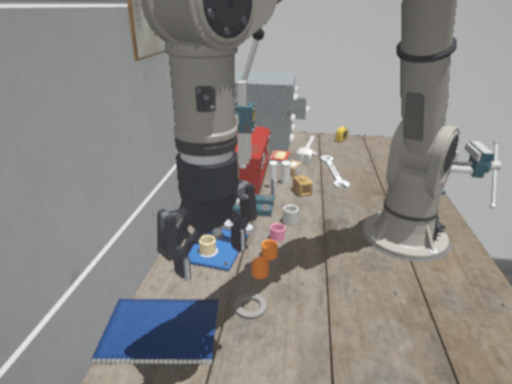

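The top view shows the blue base at about (165-227, 163-212). The bushing is at (180,185), the nut at (200,178), and the strap points down the image at (199,205). The lying pin is at (217,186). Next I'll zoom in and measure.

Run:
```python
from h import *
c=bot.camera("top"); im=cv2.cvtColor(c["color"],cv2.COLOR_RGB2BGR)
cr=im[150:225,150:240]; cv2.imwrite("pics/topc.png",cv2.resize(cr,None,fx=8,fy=8,interpolation=cv2.INTER_CUBIC))
h=cv2.cvtColor(im,cv2.COLOR_BGR2HSV)
m=cv2.inRange(h,(100,120,60),(120,255,255)); m[:,:150]=0; m[:,235:]=0; m[:150]=0;m[225:]=0
n,l,st,_=cv2.connectedComponentsWithStats(m); k=1+np.argmax(st[1:,4]); 
cn=np.argwhere(l==k)[:,::-1].astype(np.float32)
P=np.array([on_plane(c,u,v,.012)[:2] for u,v in cn]).astype(np.float32)
r=cv2.minAreaRect(P*1000); print(r, cv2.boxPoints(r))
```

```text
((447.6559143066406, 265.2891540527344), (130.34327697753906, 151.9945526123047), 7.920083522796631) [[372.63412 331.58142]
 [393.57773 181.03668]
 [522.67773 198.99689]
 [501.7341  349.54163]]
```

View pics/topc.png

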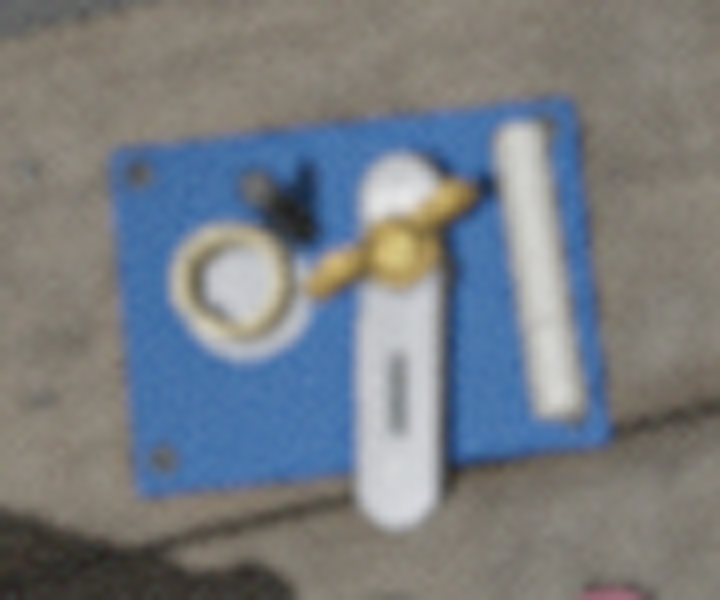

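```bash
cat >> h.py <<'E'
def rigid(A,B):
    A=np.array(A);B=np.array(B); a=A.mean(0);b=B.mean(0); H=(A-a).T@(B-b)
    th=np.arctan2(H[0,1]-H[1,0],H[0,0]+H[1,1]); R=np.array([[np.cos(th),-np.sin(th)],[np.sin(th),np.cos(th)]])
    return th,b-R@a,R
E
python3 - <<'E'
from h import *
c=bot.camera("top")
px=lambda x,y:((x+.5)/8-.5+150,(y+.5)/8-.5+150)
cor=[(112,150),(572,98),(608,440),(145,495)]
B=[(.063,.115),(.063,-.065),(-.072,-.065),(-.072,.115)]
W=[on_plane(c,*px(*q),.012)[:2] for q in cor]
th,t,R=rigid(B,W); print("yaw",np.degrees(th),"stud",t); print("res",np.round((np.array(B)@R.T+t-W)*1000,1))
def b(x,y,z): 
    p=on_plane(c,*px(x,y),z)[:2]; return np.round((R.T@(p-t))*1000,1)
print("hub",b(402,250,.076)); print("wing R",b(458,197,.083),"L",b(335,270,.083))
print("strap end",b(398,530,.065),b(398,155,.065)); print("bush",b(232,281,.047)); print("post base?",b(295,225,.012),"post top",b(258,187,.114))
print("pin",b(540,268,.032))
s=bot.sense();p=s['ee_pos'];print("tcp in base",R.T@(p[:2]-t),p[2])
from scipy.spatial.transform import Rotation as Ro
q=s['orientation'];T=Ro.from_quat([*q[1:],q[0]]).as_matrix();print("tool y ang in base",np.degrees(np.arctan2(T[1,1],T[0,1])-th))
E
```

```text
yaw 7.48722246675308 stud [0.45739017 0.22883252]
res [[ 0.5  1.3]
 [ 1.6 -1.4]
 [-0.8 -2.1]
 [-1.2  2.2]]
hub [-0.7 -1.2]
wing R [ 14.9 -24. ] L [-6.3 22.5]
strap end [-100.2   11.7] [36.4 -1.7]
bush [ 0.3 66.2]
post base? [25.1 46.8] post top [20.8 41.9]
pin [ -5.8 -46.1]
tcp in base [-0.14408597  0.38679515] 0.2526692779454367
tool y ang in base 58.52888930381941
```

The measurements agree with the given sizes: hub (0,0), bushing (0,66) and post (21,42). Now I'll align the tool with the base axes, so tool x is −base x and tool y is base y, and go to the start of the strap push.

arm_command(slide=[[0,0,0],[0,0,0],[0,0,0],[-0.0065,-0.042,0],[-0.0065,-0.042,0],[-0.0065,-0.042,0],[-0.0065,-0.042,0],[-0.0065,-0.042,0],[-0.0065,-0.042,0],[-0.0065,-0.042,0],[-0.0065,-0.042,0],[-0.0065,-0.042,0],[-0.0065,-0.042,0],[0,0,0]], turn=[[0,0,-10.5],[0,0,-10.5],[0,0,-10.5],[0,0,0],[0,0,0],[0,0,0],[0,0,0],[0,0,0],[0,0,0],[0,0,0],[0,0,0],[0,0,0],[0,0,0],[0,0,0]], gripper=0)

```text
t: 1.95
ee_pos: [0.3844, 0.1827, 0.2533]
orientation: [0.0, -0.062, 0.998, -0.0]
ft_force: [-0.2, 0.8, -0.3]
gripper_width: 0.0001
```

```bash
cat >> h.py <<'E'
TH=np.radians(7.487);TS=np.array([.45739,.22883]);RB=np.array([[np.cos(TH),-np.sin(TH)],[np.sin(TH),np.cos(TH)]])
def st():
    s=bot.sense(); from scipy.spatial.transform import Rotation as Ro
    q=s['orientation'];T=Ro.from_quat([*q[1:],q[0]]).as_matrix()
    print("t",s['t'],"base",np.round(1000*RB.T@(s['ee_pos'][:2]-TS),1),"tipz",round(1000*(s['ee_pos'][2]-bot.tips_ahead),1),"toolx",np.round(RB.T@T[:2,0],3),"tz",np.round(T[:,2],3),"F",np.round(RB.T@s['ft_force'][:2],1),np.round(s['ft_force'][2],1),"w",s['gripper_width'])
    return s
E
python3 -c "
from h import *
s=st();print(bot.tips_ahead,s['joints'])"
```

```text
t 1.95 base [-78.4 -36.3] tipz 231.3 toolx [-1.     0.006] tz [ 0. -0. -1.] F [-0.   0.8] -0.3 w 8.226121980862774e-05
0.022 [-0.74527809 -0.01416706  0.19924538  2.04065135  0.00353194  1.11494779
  1.14771741]
```

arm_command(slide=[[0,0,0.035],[0,0,0.035],[0,0,0.035],[0,0,0.035],[0,0,0.035],[0,0,0],[0.001,0.008,0],[0.001,0.008,0],[0.001,0.0105,0],[0.001,0.0105,0],[-0.0015,0.0107,0],[-0.0015,0.0107,0],[-0.0043,0.0098,0],[-0.0043,0.0098,0],[-0.0067,0.0085,0],[-0.0067,0.0085,0],[-0.0095,0.0065,0],[-0.0095,0.0065,0]], turn=[[0,0,0],[0,0,0],[0,0,0],[0,0,0],[0,0,0],[0,0,0],[0,0,0],[0,0,0],[0,0,0],[0,0,0],[0,0,0],[0,0,0],[0,0,0],[0,0,0],[0,0,0],[0,0,0],[0,0,0],[0,0,0]])

```text
t: 4.2
ee_pos: [0.4092, 0.2986, 0.078]
orientation: [-0.001, -0.066, 0.998, -0.0]
ft_force: [-1.4, -2.4, -0.9]
gripper_width: 0.0002
```

```bash
python3 -c "
from h import *
s=st()"
```

```text
t 4.2 base [-38.6  75.5] tipz 56.0 toolx [-1. -0.] tz [-0.001 -0.    -1.   ] F [-1.7 -2.2] -0.9 w 0.0001771605594416308
```

arm_command(slide=[[-0.005,0.001,0],[-0.005,0.001,0],[-0.002,0,0],[0,0,0]], turn=[[0,0,0],[0,0,0],[0,0,0],[0,0,0]])

```text
t: 4.7
ee_pos: [0.4212, 0.302, 0.0785]
orientation: [0.0, -0.065, 0.998, 0.0]
ft_force: [-0.7, 0.5, -0.5]
gripper_width: -0.0
```

```bash
python3 -c "
from h import *
s=st()
c=bot.camera('top');im=cv2.cvtColor(c['color'],cv2.COLOR_RGB2BGR)[140:235,140:250];cv2.imwrite('pics/t2.png',cv2.resize(im,None,fx=6,fy=6,interpolation=cv2.INTER_CUBIC))"
```

```text
t 4.7 base [-26.4  77.2] tipz 56.5 toolx [-1. -0.] tz [ 0.001  0.001 -1.   ] F [-0.6  0.6] -0.5 w -2.794797049098536e-05
```

View pics/t2.png

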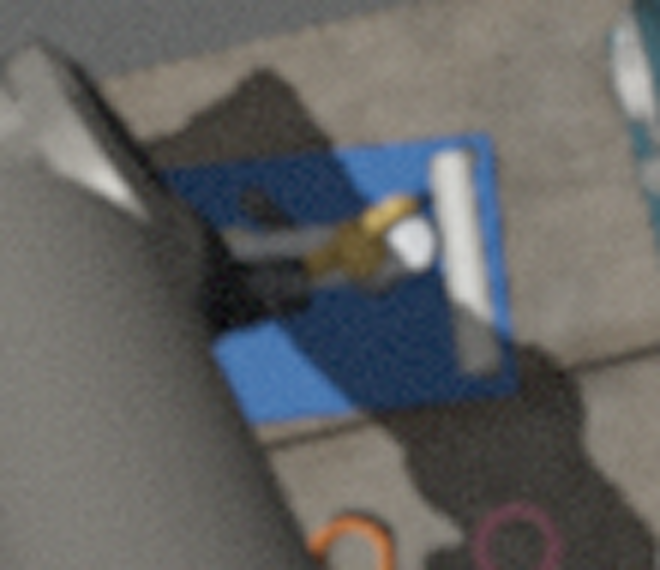

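The strap now lies close to +y, with the post just above it. The wings look unchanged. I'll push on until the force shows the stop.

arm_command(slide=[[-0.002,0,0],[-0.002,0,0],[-0.001,0,0],[0,0,0]], turn=[[0,0,0],[0,0,0],[0,0,0],[0,0,0]])

```text
t: 5.25
ee_pos: [0.4241, 0.3026, 0.078]
orientation: [-0.002, -0.066, 0.998, -0.0]
ft_force: [-4.9, 0.2, 2.0]
gripper_width: -0.0003
```

```bash
python3 -c "
from h import *
s=st()"
```

```text
t 5.25 base [-23.4  77.5] tipz 56.0 toolx [-1.    -0.001] tz [-0.003 -0.001 -1.   ] F [-4.8  0.8] 2.0 w -0.00029927962695120087
```

arm_command(slide=[[-0.003,0,0],[0,0,0],[0,0,0]], turn=[[0,0,0],[0,0,0],[0,0,0]])

```text
t: 5.62
ee_pos: [0.425, 0.3029, 0.0777]
orientation: [-0.004, -0.066, 0.998, -0.001]
ft_force: [-9.4, 1.2, 5.5]
gripper_width: 0.0002
```

```bash
python3 -c "
from h import *
s=st()"
```

```text
t 5.625 base [-22.4  77.7] tipz 55.7 toolx [-1.    -0.001] tz [-0.007 -0.002 -1.   ] F [-9.1  2.4] 5.5 w 0.00020351959435295703
```

The strap is firmly against the stop: it hasn't moved further and the force has risen to 9 N. I'll retreat, lift, and go above the start of the nut stroke.

arm_command(slide=[[0.008,0,0],[0.008,0,0],[0,0,-0.04],[0,0,-0.04],[0,0,-0.04],[-0.022,-0.024,0],[-0.022,-0.024,0],[-0.022,-0.024,0],[0,0,0]], turn=[[0,0,0],[0,0,0],[0,0,0],[0,0,0],[0,0,0],[0,0,0],[0,0,0],[0,0,0],[0,0,0]])

```text
t: 6.75
ee_pos: [0.4903, 0.2349, 0.1986]
orientation: [0.001, -0.062, 0.998, -0.001]
ft_force: [-0.3, 0.5, 0.5]
gripper_width: 0.0003
```

```bash
python3 -c "
from h import *
s=st()
c=bot.camera('wrist');print(np.round(c['tool_from_camera'],3).tolist(),c['fovy']);cv2.imwrite('pics/w1.png',cv2.cvtColor(c['color'],cv2.COLOR_RGB2BGR))"
```

```text
t 6.75 base [33.4  1.7] tipz 176.6 toolx [-1.     0.006] tz [ 0.003 -0.001 -1.   ] F [-0.2  0.5] 0.5 w 0.00027199536507622964
[[-0.0, -0.951, -0.31, 0.08], [1.0, 0.0, -0.001, -0.001], [0.001, -0.31, 0.951, -0.122], [0.0, 0.0, 0.0, 1.0]] 61.31488645887544
```

View pics/w1.png

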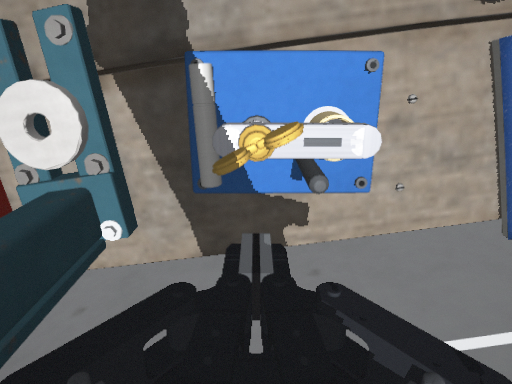

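The wrist view shows the strap over the bushing, against the post at (315,180). The wings run from (220,167) to (298,128), with the hub at (257,145). I'll work out the angles from these.

```bash
python3 -c "
from h import *
from scipy.spatial.transform import Rotation as Ro
s=st();c=bot.camera('wrist');q=s['orientation'];T=np.eye(4);T[:3,:3]=Ro.from_quat([*q[1:],q[0]]).as_matrix();T[:3,3]=s['ee_pos'];T=T@np.array(c['tool_from_camera'])
for n,u,v,z in [('hub',257,145,.076),('w1',220,167,.088),('w2',298,128,.088),('strapend',381,140,.065),('post',317,184,.114)]:
    b=1000*RB.T@(on_plane(c,u,v,z,T)[:2]-TS);print(n,np.round(b,1),np.degrees(np.arctan2(b[1],b[0])))
"
```

```text
t 6.8 base [32.1  3.6] tipz 176.4 toolx [-1.     0.003] tz [ 0.001 -0.    -1.   ] F [0.5 0.1] 0.1 w 9.848788699912339e-06
hub [-1.1  3.3] 108.57491727740997
w1 [ 13.  -24.2] -61.75409732102768
w2 [-15.7  32.6] 115.65345305127161
strapend [ -3.  102.4] 91.68599223922881
post [18.1 43.4] 67.39489876391046
```

```bash
cat >> h.py <<'E'
def arc(a0,a1,n,r=27,c=(0,1)):
    a=np.radians(np.linspace(a0,a1,n+1)); p=np.c_[c[0]+r*np.cos(a),c[1]+r*np.sin(a)]
    d=np.round(np.diff(np.round(p,1),axis=0),1); print("start",p[0].round(1),"end",p[-1].round(1)); print([[round(-x/1000,4),round(y/1000,4),0] for x,y in d])
E
python3 -c "
from h import *
arc(10,-260,18)"
```

```text
start [26.6  5.7] end [-4.7 27.6]
[[np.float64(-0.0003), np.float64(-0.0071), 0], [np.float64(0.0015), np.float64(-0.0068), 0], [np.float64(0.0033), np.float64(-0.0063), 0], [np.float64(0.0047), np.float64(-0.0052), 0], [np.float64(0.006), np.float64(-0.0038), 0], [np.float64(0.0067), np.float64(-0.0021), 0], [np.float64(0.0071), np.float64(-0.0003), 0], [np.float64(0.0068), np.float64(0.0015), 0], [np.float64(0.0063), np.float64(0.0033), 0], [np.float64(0.0052), np.float64(0.0047), 0], [np.float64(0.0038), np.float64(0.006), 0], [np.float64(0.0021), np.float64(0.0067), 0], [np.float64(0.0003), np.float64(0.0071), 0], [np.float64(-0.0015), np.float64(0.0068), 0], [np.float64(-0.0033), np.float64(0.0063), 0], [np.float64(-0.0047), np.float64(0.0052), 0], [np.float64(-0.006), np.float64(0.0038), 0], [np.float64(-0.0067), np.float64(0.0021), 0]]
```

arm_command(slide=[[0.0055,0.002,0.03],[0,0,0.03],[0,0,0.03],[0,0,0.006],[0,0,0]], turn=[[0,0,0],[0,0,0],[0,0,0],[0,0,0],[0,0,0]])

```text
t: 7.48
ee_pos: [0.4818, 0.24, 0.1026]
orientation: [0.0, -0.066, 0.998, 0.0]
ft_force: [0.2, 0.9, -0.6]
gripper_width: 0.0002
```

```bash
python3 -c "
from h import *
st()"
```

```text
t 7.475 base [25.7  7.9] tipz 80.6 toolx [-1.    -0.001] tz [ 0.  0. -1.] F [0.4 0.8] -0.6 w 0.0002091305824821398
```

arm_command(slide=[[-0.001,-0.008,0],[0.0015,-0.007,0],[0.0033,-0.0063,0],[0.0047,-0.0052,0],[0.006,-0.0038,0],[0.0067,-0.0021,0],[0.0071,-0.0003,0],[0.0068,0.0015,0],[0.0063,0.0033,0],[0.0052,0.0047,0]], turn=[[0,0,0],[0,0,0],[0,0,0],[0,0,0],[0,0,0],[0,0,0],[0,0,0],[0,0,0],[0,0,0],[0,0,0]])

```text
t: 8.72
ee_pos: [0.4375, 0.2096, 0.1019]
orientation: [-0.001, -0.065, 0.998, -0.001]
ft_force: [2.1, -1.0, 0.2]
gripper_width: 0.0
```

```bash
python3 -c "
from h import *
st()"
```

```text
t 8.725 base [-22.2 -16.4] tipz 79.9 toolx [-1. -0.] tz [-0.002 -0.001 -1.   ] F [ 1.9 -1.2] 0.2 w 4.007402496850967e-05
```

The wing is being pushed with about 2 N. I'll finish the arc.

arm_command(slide=[[0.0038,0.006,0],[0.0021,0.0067,0],[0.0003,0.0071,0],[-0.0015,0.0068,0],[-0.0033,0.0063,0],[-0.0047,0.0052,0],[-0.006,0.0038,0],[-0.0067,0.0021,0],[0,0,0]], turn=[[0,0,0],[0,0,0],[0,0,0],[0,0,0],[0,0,0],[0,0,0],[0,0,0],[0,0,0],[0,0,0]])

```text
t: 9.85
ee_pos: [0.4496, 0.2569, 0.1024]
orientation: [0.001, -0.066, 0.998, 0.001]
ft_force: [-1.0, -0.6, -0.5]
gripper_width: 0.0001
```

```bash
python3 -c "
from h import *
st()"
```

```text
t 9.85 base [-4.  28.9] tipz 80.4 toolx [-1. -0.] tz [ 0.001  0.001 -1.   ] F [-1.1 -0.4] -0.5 w 9.790549464255365e-05
```

arm_command(slide=[[0.004,0,0],[0,0,-0.035],[0,0,-0.035],[-0.018,-0.012,-0.01],[-0.018,-0.012,0],[0,0,0]], turn=[[0,0,0],[0,0,0],[0,0,0],[0,0,0],[0,0,0],[0,0,0]])

```text
t: 10.6
ee_pos: [0.4856, 0.2355, 0.1831]
orientation: [0.002, -0.064, 0.998, 0.0]
ft_force: [-0.1, 0.1, 0.6]
gripper_width: 0.0002
```

```bash
python3 -c "
from h import *
s=st()
c=bot.camera('wrist');cv2.imwrite('pics/w2.png',cv2.cvtColor(c['color'],cv2.COLOR_RGB2BGR))"
```

```text
t 10.6 base [28.8  2.9] tipz 161.1 toolx [-1.     0.003] tz [ 0.003  0.001 -1.   ] F [-0.   0.2] 0.6 w 0.00016291157703726794
```

View pics/w2.png

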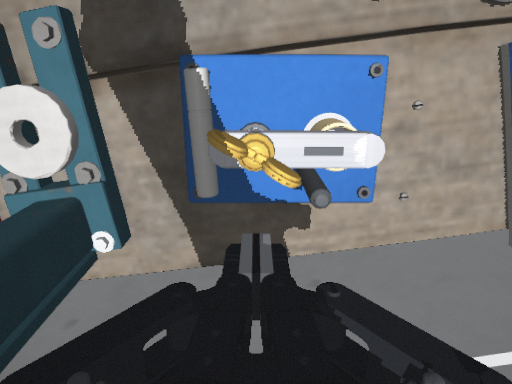

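The wings have turned to about +57° and −122°, roughly 4.2 rad in all, and the strap and bushing are fine. Stroke 2 goes on the other wing.

```bash
python3 -c "
from h import *
arc(-35,-260,15)"|tr -d 'a-z.'>/dev/null; python3 -c "
from h import *
np.set_printoptions(legacy='1.25')
arc(-35,-260,15)"
```

```text
start [ 22.1 -14.5] end [-4.7 27.6]
[[0.0047, -0.0052, 0], [0.006, -0.0038, 0], [0.0067, -0.0021, 0], [0.0071, -0.0003, 0], [0.0068, 0.0015, 0], [0.0063, 0.0033, 0], [0.0052, 0.0047, 0], [0.0038, 0.006, 0], [0.0021, 0.0067, 0], [0.0003, 0.0071, 0], [-0.0015, 0.0068, 0], [-0.0033, 0.0063, 0], [-0.0047, 0.0052, 0], [-0.006, 0.0038, 0], [-0.0067, 0.0021, 0]]
```

arm_command(slide=[[0.007,-0.0175,0],[0,0,0.03],[0,0,0.03],[0,0,0.023],[0,0,0]], turn=[[0,0,0],[0,0,0],[0,0,0],[0,0,0],[0,0,0]])

```text
t: 11.28
ee_pos: [0.4768, 0.2166, 0.0977]
orientation: [-0.002, -0.066, 0.998, -0.001]
ft_force: [-0.8, -0.8, 0.2]
gripper_width: 0.0003
```

```bash
python3 -c "
from h import *
st()"
```

```text
t 11.275 base [ 17.7 -14.6] tipz 75.7 toolx [-1.    -0.001] tz [-0.004 -0.002 -1.   ] F [-0.9 -0.6] 0.2 w 0.00029210272515400653
```

arm_command(slide=[[-0.002,-0.0052,-0.002],[0.006,-0.0038,0],[0.0067,-0.0021,0],[0.0071,-0.0003,0],[0.0068,0.0015,0],[0.0063,0.0033,0],[0.0052,0.0047,0],[0.0038,0.006,0],[0.0021,0.0067,0]], turn=[[0,0,0],[0,0,0],[0,0,0],[0,0,0],[0,0,0],[0,0,0],[0,0,0],[0,0,0],[0,0,0]])

```text
t: 12.4
ee_pos: [0.4345, 0.222, 0.1006]
orientation: [-0.002, -0.065, 0.998, -0.001]
ft_force: [0.9, -3.7, 0.6]
gripper_width: -0.0003
```

```bash
python3 -c "
from h import *
st()"
```

```text
t 12.4 base [-23.6  -3.8] tipz 78.6 toolx [-1.  0.] tz [-0.003 -0.003 -1.   ] F [ 0.4 -3.7] 0.6 w -0.00030739065869897096
```

arm_command(slide=[[0.0023,0.0071,0],[-0.0005,0.0068,0],[-0.0033,0.0063,0]], turn=[[0,0,0],[0,0,0],[0,0,0]])

```text
t: 12.78
ee_pos: [0.4338, 0.244, 0.1009]
orientation: [-0.001, -0.066, 0.998, -0.0]
ft_force: [-1.0, -3.6, -0.8]
gripper_width: -0.0004
```

arm_command(slide=[[-0.0047,0.0052,0],[-0.006,0.0038,0],[0,0,0]], turn=[[0,0,0],[0,0,0],[0,0,0]])

```text
t: 13.15
ee_pos: [0.4426, 0.2537, 0.1008]
orientation: [-0.003, -0.065, 0.998, -0.001]
ft_force: [-5.4, -3.3, 3.1]
gripper_width: -0.0002
```

```bash
python3 -c "
from h import *
st()"
```

```text
t 13.15 base [-11.5  26.5] tipz 78.8 toolx [-1. -0.] tz [-0.005 -0.002 -1.   ] F [-5.8 -2.5] 3.1 w -0.00015801915774674925
```

arm_command(slide=[[-0.0065,0.0015,0],[-0.003,0,0],[0,0,0]], turn=[[0,0,0],[0,0,0],[0,0,0]])

```text
t: 13.52
ee_pos: [0.4441, 0.2544, 0.1]
orientation: [-0.011, -0.066, 0.998, -0.003]
ft_force: [-22.1, -6.1, 17.8]
gripper_width: -0.0002
```

```bash
python3 -c "
from h import *
st()"
```

```text
t 13.525 base [-9.8 27.1] tipz 78.0 toolx [-1. -0.] tz [-0.022 -0.007 -1.   ] F [-22.7  -3.1] 17.8 w -0.00024440268495086025
```

It is blocked at 22 N, which is probably the nut's stop. I'll back off, lift, and look.

arm_command(slide=[[0.008,0,0],[0.004,0,0],[0,0,-0.035],[0,0,-0.035],[-0.02,-0.012,-0.01],[-0.02,-0.012,0],[0,0,0]], turn=[[0,0,0],[0,0,0],[0,0,0],[0,0,0],[0,0,0],[0,0,0],[0,0,0]])

```text
t: 14.4
ee_pos: [0.4876, 0.2364, 0.1824]
orientation: [0.002, -0.064, 0.998, 0.001]
ft_force: [-0.9, 0.3, -0.2]
gripper_width: -0.0004
```

```bash
python3 -c "
from h import *
s=st()
c=bot.camera('wrist');cv2.imwrite('pics/w3.png',cv2.cvtColor(c['color'],cv2.COLOR_RGB2BGR))"
```

```text
t 14.4 base [30.9  3.6] tipz 160.4 toolx [-1.     0.002] tz [ 0.005  0.002 -1.   ] F [-0.9  0.4] -0.2 w -0.0003561574015622485
```

View pics/w3.png

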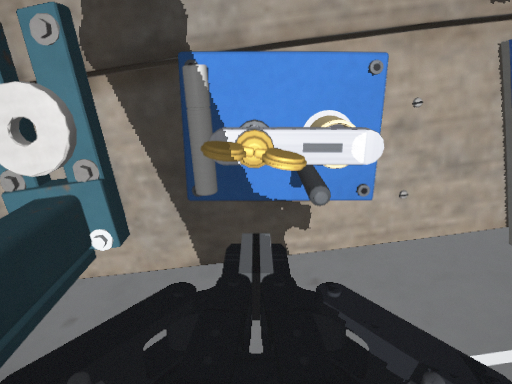

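The wings are now at about +80°/−100°. That is roughly 6.95 rad from the start, so reaching the stop at 8.0 depends on the starting angle, which I don't know. I'll test it with a stroke on the other wing.

arm_command(slide=[[0.004,-0.016,0],[0.004,-0.016,0],[0,0,0.03],[0,0,0.03],[0,0,0.022],[0.003,0,0],[0.003,0,0],[0,0,0]], turn=[[0,0,0],[0,0,0],[0,0,0],[0,0,0],[0,0,0],[0,0,0],[0,0,0],[0,0,0]])

```text
t: 15.45
ee_pos: [0.4752, 0.203, 0.1005]
orientation: [0.001, -0.065, 0.998, 0.001]
ft_force: [0.1, 0.3, -0.2]
gripper_width: 0.0002
```

```bash
python3 -c "
from h import *
st()"
```

```text
t 15.45 base [ 14.3 -28. ] tipz 78.5 toolx [-1. -0.] tz [ 0.002  0.001 -1.   ] F [0.2 0.3] -0.2 w 0.00021082195723878624
```

arm_command(slide=[[0.004,0,0],[0.004,0,0],[0,0,0]], turn=[[0,0,0],[0,0,0],[0,0,0]])

```text
t: 15.82
ee_pos: [0.4715, 0.2027, 0.1008]
orientation: [0.006, -0.065, 0.998, 0.001]
ft_force: [8.8, 1.3, -5.1]
gripper_width: 0.0002
```

```bash
python3 -c "
from h import *
st()"
```

```text
t 15.825 base [ 10.6 -27.7] tipz 78.8 toolx [-1.  0.] tz [ 0.011  0.003 -1.   ] F [8.9 0.1] -5.1 w 0.000160895348431308
```

arm_command(slide=[[0.004,0,0],[0.004,0,0],[0,0,0],[0,0,0]], turn=[[0,0,0],[0,0,0],[0,0,0],[0,0,0]])

```text
t: 16.32
ee_pos: [0.47, 0.2023, 0.1019]
orientation: [0.012, -0.065, 0.998, 0.002]
ft_force: [21.5, 1.8, -13.8]
gripper_width: 0.0003
```

```bash
python3 -c "
from h import *
st()"
```

```text
t 16.325 base [  9.1 -27.9] tipz 79.9 toolx [-1.     0.001] tz [ 0.025  0.006 -1.   ] F [21.5 -1. ] -13.8 w 0.0002734523712277954
```

The second wing is blocked at the same nut angle: the contact face is at x≈−1.5, against the mirrored +1.2 before. The torque was about 0.6 N m, ten times the nut's friction, so this is the stop. I'll retreat well clear and check.

arm_command(slide=[[-0.01,0,0],[-0.01,0,0],[0,0,-0.04],[0,0,-0.04],[0,0,-0.04],[-0.01,0.015,0],[0,0.015,0],[0,0,0],[0,0,0]], turn=[[0,0,0],[0,0,0],[0,0,0],[0,0,0],[0,0,0],[0,0,0],[0,0,0],[0,0,0],[0,0,0]])

```text
t: 17.45
ee_pos: [0.4839, 0.2339, 0.218]
orientation: [-0.001, -0.066, 0.998, -0.001]
ft_force: [0.5, -0.8, 0.5]
gripper_width: -0.0
```

```bash
python3 -c "
from h import *
s=st()
c=bot.camera('wrist');im=cv2.cvtColor(c['color'],cv2.COLOR_RGB2BGR)[30:230,160:410];cv2.imwrite('pics/w4.png',cv2.resize(im,None,fx=3,fy=3,interpolation=cv2.INTER_CUBIC))"
```

```text
t 17.45 base [26.9  1.5] tipz 196.0 toolx [-1.    -0.001] tz [-0.002 -0.002 -1.   ] F [ 0.4 -0.9] 0.5 w -1.992935442742101e-06
```

View pics/w4.png

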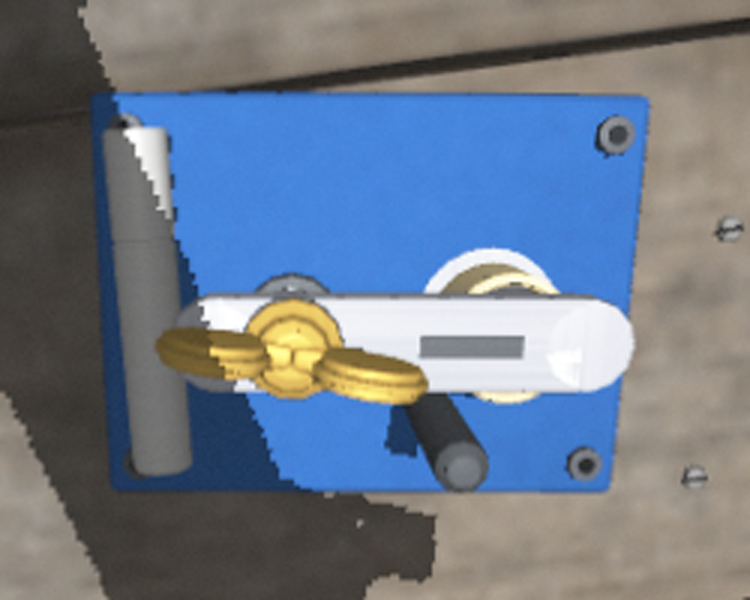

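The strap lies over the bushing against the post, and the wings haven't moved since the last view. The pin is in place and the robot is clear, so I'm handing in.

```bash
python3 -c "
from bench import bot
print(bot.close_job())"
```

```text
the job is handed in; nothing more can be done
None
```

The bushing is clamped and I've handed the job in after about 17.5 s of robot time; no verdict came back.

- **Strap:** With the nut still loose, I pushed the strap round with the closed fingertips. It stopped against the post, and pushing on raised the force to about 9 N with almost no movement.
- **Wing nut:** Two clockwise strokes, one on each wing, turned it about 400° (roughly 7 rad). It then stopped at about 22 N.
- **Tightness check:** A test push on the other wing stopped at the same nut angle, also at about 22 N. That is about 0.6 N m, ten times the nut's friction, so I take it as fully tight.
- **Last picture:** The strap lay over the bushing against the post and the wings had not moved since the test. The bushing and the lying pin looked in place. The tool was well clear, with no contact force.

**Not measured:** I could not read the nut's starting angle. That it reached the stop at 8.0 rad rests on the two blocked pushes, which fit a start of about 1 rad. The bystanders off the plate were not checked again, but the arm never went near them. No check failed or disagreed.

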